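Tare a jar on the kitchen scale and fill it with walnuts

TASK

Stand the empty blue jar upright in the middle of the scale's round platform, then, with the jar on it and nothing in the jar, press the orange tare key fully in and let it go. After that put both walnuts into the jar through its neck, leaving the jar standing on the platform. Be gentle with the scale, never let the jar tip over, and leave the tumbler, lemon and salt shaker where they are.

Things in the scene. Friction and masses are not known exactly. Their poses are not given: they have to be found in the camera images.
- scale: Flat white kitchen scale, fixed, 180 mm deep (x), 150 wide (y), rim 32 high. Origin on the cooktop, 10 mm in front of the platform's axis; x to its back, y to its left, z up. Front panel slopes 30 degrees, facing -x: display left, orange key right. A microwave hangs over the back (270 mm up, front at about world x = 0.58): cross sideways in straight lines, x below 0.54, so that the wrist clears it.
- platform_centre (a point): Centre of the platform's upper face while unloaded, 50 mm above the cooktop (a fixed point of the scale, which does not sink). The platform is a steel disc of 124 mm diameter; it stands on a spring and sinks under load.
- platform (a joint): How far the platform has sunk, m: 0 unloaded, spring 800 N/m (about 1.2 mm for each 100 g), stop at 8 mm. This is what the scale weighs; pressing the tare key does not change it.
- key_face (a point): Centre of the outer face of the orange tare key, 40 mm wide (along y) and 26 mm along the slope, on the scale's sloping front panel. Its z axis points out of the face, tilted 30 degrees from vertical towards the scale's front; press along -z. The face moves with the key. Unpressed, the face stands 8 mm proud of the panel.
- tare_key (a joint): Travel of the tare key, m: 0 out, 0.003 fully in against a hard stop. The spring needs 2 N to start and 8 N fully in, and returns the key. Past the stop the force rises steeply with every tenth of a millimetre, so stop on force (about 8 N), not on position.
- jar_centre (a point): Blue stoneware jar, open at the top, 112 mm tall, round. Body 68 mm across up to 70 mm high (foot 62 mm), shoulder from 70 to 83 mm, straight neck 54 mm outside and 46 mm inside from 83 mm to the mouth at 112 mm; walls 4 mm, floor 6 mm. About 250 g, varying. This point is on its axis 56 mm above its foot, so the mouth is 56 mm above it; z along the axis, up when upright. Can be gripped across the neck. It starts upright and empty.
- walnut0_centre (a point): A walnut in its shell, brown with a dark seam, 32 mm across and 34 mm tall, about 20 g, round in plan. It stands on its small flattened end. This point is its centre, 17 mm above the surface; z up. At least 44 mm from centre to centre of the two walnuts.
- walnut1_centre (a point): A walnut in its shell, brown with a dark seam, 32 mm across and 34 mm tall, about 20 g, round in plan. It stands on its small flattened end. This point is its centre, 17 mm above the surface; z up. At least 44 mm from centre to centre of the two walnuts.
- tumbler_centre (a point): Grey steel tumbler, 68 mm across, 104 mm tall, standing: a bystander. This point is half-way up its axis.
- lemon_centre (a point): A lemon, 78x55x56 mm, a bystander behind the walnuts. This point is its centre.
- salt_centre (a point): Salt shaker, 44 mm across, 90 mm tall, a bystander behind the scale. This point is half-way up its axis.
There are look-alikes about, which are no part of the job. What is shaped like the part that bears walnut1_centre but red is not meant.

How it is judged:
On the way, in this order (a step that is already met when the one before it is completed fails the run):
1. the empty jar stands upright on the platform (horizontal distance between jar_centre and platform_centre below 0.031 m and z of jar_centre in the frame of platform_centre between 0.044 and 0.06 m and angle between jar_centre's own z axis and vertical below 0.1 rad and value of joint platform above 0.0013 m and horizontal distance between each of walnut0_centre, walnut1_centre and jar_centre above 0.06 m), for 0.2 s.
2. with the empty jar standing on the platform, the tare key is pressed fully in (at least 2.2 of 3 mm) (all of step 1 and value of joint tare_key above 0.0022 m), for 0.1 s.
3. the key is let go and out again (under 0.5 mm), the jar still on the platform and empty (all of step 1 and value of joint tare_key below 0.0005 m), for 0.1 s.
At the end, for the whole second after the job is handed in: The jar stands upright (within 0.1 rad) wholly on the platform (axis within 31 mm of its centre) with its weight on it, both walnuts are inside the jar (centres below 76 mm from its foot), and the tare key is out (horizontal distance between jar_centre and platform_centre below 0.031 m and z of jar_centre in the frame of platform_centre between 0.044 and 0.06 m and angle between jar_centre's own z axis and vertical below 0.1 rad and value of joint platform above 0.0013 m and horizontal distance between each of walnut0_centre, walnut1_centre and jar_centre below 0.032 m and z of walnut0_centre in the frame of jar_centre between -0.056 and 0.02 m and z of walnut1_centre in the frame of jar_centre between -0.056 and 0.02 m and value of joint tare_key below 0.0005 m); the robot touches nothing.
It fails at once if the scale is loaded with more than 25 N by the robot or the jar (contact force between scale and the arm above 25 N or contact force between scale and the fingers above 25 N or contact force between scale and jar above 25 N).
It fails at once if the jar leans more than 0.6 rad (angle between jar_centre's own z axis and vertical above 0.6 rad).
It fails at once if the tumbler, lemon or salt shaker is moved more than 30 mm (distance of any of tumbler_centre, lemon_centre, salt_centre from where it was at the start of the episode above 0.03 m).
It also fails if it takes over 72 s, if anything falls off the work surface, if the arm or the gripper's body presses on something with over 40 N, if the wrist force passes 120 N, or if a joint passes its speed limit or range.

ROBOT

A 6-joint arm with a two-finger parallel gripper is mounted at the origin on a cart in front of the work surface, level with it; the furniture and walls round the work are solid. World frame = base frame: x ahead of the robot, y to its left, z up, the work surface at z = 0. Lengths are in m, angles in rad, forces in N, time in s.
With the tool pointing down it reaches from about 0.35 to 0.725 m from the base axis. Payload 4.3 kg.
Tool frame: the origin (TCP) lies on the centre line of the jaws, within the pads' length; the fingertips stand 22 mm ahead of it and the grasp point (between the pads) lies 3 mm ahead of it (manip.tips_ahead is the distance from the TCP to the fingertips, in m); z points along the fingers, y is the direction in which the jaws open and shut (so a half turn about z gives the same grasp; the last joint's range is limited). The gripper opens to 85 mm and grips with 20 to 120 N. Pads are 22 mm wide; open, the fingers measure 114 mm over their backs; the gripper's body (76 mm by 85 mm) begins 54 mm behind the grasp point. The pads swing forward as they close: fully open they stand 13 mm farther back than shut.
Start: joints at [1.152, 0.377, 0.081, 1.274, 0, 1.46], TCP at [0.175, 0.548, 0.214] pointing down, gripper open.
Joint ranges: [-2.72, 2.72], [-0.84, 1.66], [-1.02, 1.22], [-1.77, 2.12], [-1.37, 1.28], [-3.14, 3.14]. Speed limits (rad/s): [2.57, 2.57, 3.14, 3.14, 3.14, 3.14].

INTERFACE

Orientations are given as a unit quaternion [x, y, z, w].
In Python, from rig import read_state, get_image, camera_params, workorder, manip gives the robot as it stands.
- The arm moves only by the tool send_rows, never from a script. Its argument "motion" is a list of rows, each a list of 5 numbers: the shift along the tool's x, y, z in mm, then the turn about the tool's z in degrees, then the finger opening in mm, from 0 to 85.4. A call has 1 to 20 rows; each row shifts and turns the commanded pose from where the row before left it, along the tool's axes as they then stand; what a row does not reach is not made up. A row lasts 1/12 s, in which the tool goes at most 41.7 mm and 7.16 degrees, less where a joint would pass 70% of its speed; a pose out of reach is approached as far as the arm can. A call is refused whole if a number of a shift passes 41.7 or a number of a turn 7.16, either way. A call with a gripper value outside its range is refused whole. The fingers move at their own pace and stop on an object; the grip force is fixed at half the most. Time passes only in rows, so rows that do not move let the fingers close. It gives the time, the measured TCP pose, the force and the opening at its end, in the units of the state.
- read_state(): the state, without advancing time (a new reading comes with each control period).
- get_image(name): name is "scene" or "top"; returns (picture, depth): 480x640x3 uint8, red, green, blue; 480x640 float32, m along the optical axis (not along the pixel's ray), 0 where there is no reading.
- camera_params(name): a dict with "fx", "fy", "cx", "cy" (pixels), "k1" (the pictures are not rectified: a ray, as slopes to the right and down, at radius r is drawn at 1 + k1 r^2 times it, then the intrinsics apply), "rvec" (rotation vector, rad) and "tvec" (3), from world to camera coordinates, as OpenCV has them. Camera axes: x right, y down, z forward; pixel columns grow to the right and rows downward; lengths in m; the calibration is good to about 2 mm. A picture is of the moment at which its call begins. camera_params takes no time and is no camera call.
- workorder.job_done(): hands the job in, once; it reports no verdict.
The state is a dict: "clock": time; "joints": joint angles; "qd": joint speeds; "tau": joint torques, N m; "eef_pos": TCP position; "ee_rot": TCP orientation; "ft_force": force on the tool from outside, world axes, zero at the start; "moment": the same for the moment, N m; "opening": finger opening in m.
Only numpy, scipy, OpenCV 4.12 (cv2) and the standard library are available. Lean on these libraries where they do the work, as an engineer would, in place of code of your own. Each camera call takes 0.05 s, during which the arm holds its last target. There are 200 camera calls.

## Working session

There is one attempt and no reset: what is moved stays moved. The work goes in short steps, Python scripts to look and compute and a tool call to move; the robot and the scene stay as the last step left them, time stands still between calls to the robot, and variables do not carry over. Pictures are saved under pics/ and viewed, about 8 in all and at most 12, crops included, and the job is handed in when it is done.

Besides the shell and the picture viewer there is one more tool, called after "Emit:" as name([rows], argument=value, ...), one row to a line, values as JSON. send_rows: Moves the arm, as the interface text tells. Its arguments: {"type":"object","properties":{"motion":{"type":"array"}},"required":["motion"]}

```bash
mkdir -p pics
cat > h.py <<'E'
import numpy as np,cv2
from rig import read_state,get_image,camera_params,workorder,manip
def P(n):
    c=camera_params(n);R=cv2.Rodrigues(np.array(c['rvec'],float))[0];return c,R,np.array(c['tvec'],float).ravel()
def cloud(n,depth):
    c,R,t=P(n);v,u=np.mgrid[0:480,0:640]
    xd=(u-c['cx'])/c['fx'];yd=(v-c['cy'])/c['fy'];x,y=xd.copy(),yd.copy()
    for _ in range(10):
        s=1+c['k1']*(x*x+y*y);x,y=xd/s,yd/s
    p=np.stack([x*depth,y*depth,depth],-1)
    w=(p-t)@R; w[depth<=0]=np.nan; return w
def proj(n,X):
    c,R,t=P(n);p=R@np.array(X,float)+t;x,y=p[:2]/p[2];s=1+c['k1']*(x*x+y*y)
    return c['cx']+c['fx']*x*s,c['cy']+c['fy']*y*s
def save(f,im): cv2.imwrite('pics/'+f,cv2.cvtColor(im,cv2.COLOR_RGB2BGR))
E
python3 - <<'E'
from h import *
for n in('scene','top'):
    im,d=get_image(n);save(n+'0.png',im);np.savez('/tmp/'+n,im=im,w=cloud(n,d))
    c,R,t=P(n);print(n,-R.T@t,R[2],c['fx'])
print(read_state(),manip)
E
```

```text
scene [ 0.10134359 -0.42899355  0.70284109] [ 0.51053992  0.5304359  -0.67674718] 435.2267884632015
top [0.37922992 0.04913198 1.32002799] [ 0.16375567  0.00877246 -0.98646192] 578.0442265461277
{'clock': 0.1, 'joints': array([ 1.15169345e+00,  3.78024233e-01,  7.97486412e-02,  1.27439441e+00,
       -7.78107897e-06,  1.46048037e+00]), 'qd': array([-0.00171558, -0.00268385,  0.00251729,  0.00076176, -0.0003681 ,
       -0.00024538]), 'tau': array([ 9.71350382e-04, -4.64694571e+01,  2.70582068e+01,  1.20734907e-02,
       -1.61125881e-04, -5.84075828e-07]), 'eef_pos': array([0.1744934 , 0.54722708, 0.21283059]), 'ee_rot': array([ 1.53780732e-01,  9.88104554e-01, -9.05224502e-04, -2.41348804e-04]), 'ft_force': array([-0.07997278,  0.52190001,  0.0693285 ]), 'moment': array([ 0.04490907,  0.05619159, -0.01919664]), 'opening': 0.08561277082741568} <Robot object at 0x7f8920dbc050>
```

View pics/scene0.png

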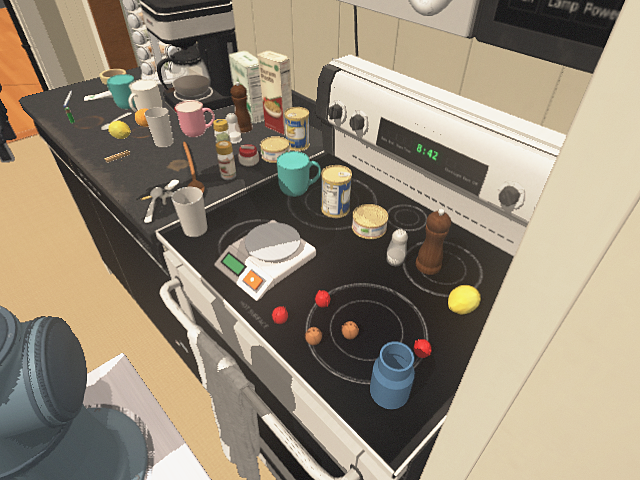

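View pics/top0.png

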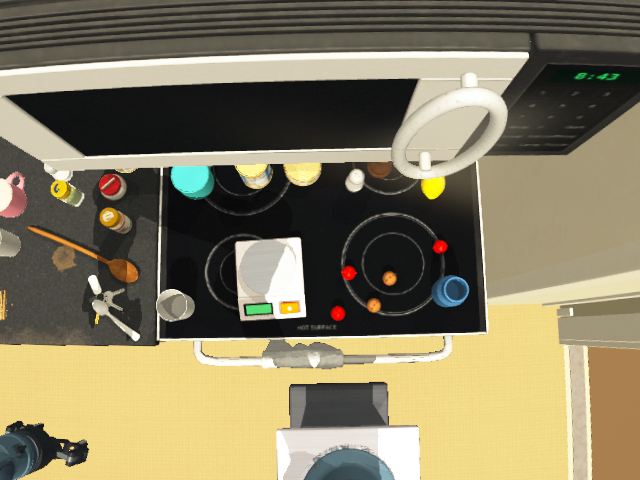

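The scene view (A) and the top view (B) show these things.

| Item | Top pixel | Scene pixel |
|---|---|---|
| Brown walnuts | (389,278), (374,306) | (350,330), (313,336) |
| Red look-alikes, not wanted | (348,272), (338,313), (440,246) | – |
| Blue jar | (450,291) | (392,375) |
| Teal mug, not wanted | (192,180) | – |
| Scale, with orange key | (270,280), key (290,308) | – |
| Grey tumbler | (175,305) | – |
| Lemon | (433,187) | – |
| Salt | (355,180) | – |

I'll measure next and make one close crop.

Run:
```python
from h import *
D={n:np.load('/tmp/'+n+'.npz') for n in('scene','top')}
def box(n,u0,v0,u1,v1,cond,zmin,zmax):
    im=D[n]['im'][v0:v1,u0:u1].astype(int);w=D[n]['w'][v0:v1,u0:u1]
    h=cv2.cvtColor(im.astype(np.uint8),cv2.COLOR_RGB2HSV).astype(int)
    m=cond(h)&(w[...,2]>zmin)&(w[...,2]<zmax);return w[m]
def rep(s,p): print(s,len(p),'med',np.median(p,0).round(4),'lo',np.percentile(p,2,0).round(4),'hi',np.percentile(p,98,0).round(4))
def sph(p):
    A=np.c_[2*p,np.ones(len(p))];s=np.linalg.lstsq(A,(p**2).sum(1),rcond=None)[0];return s[:3].round(4),round(float(np.sqrt(s[3]+s[:3]@s[:3])),4)
br=lambda h:(h[...,1]>80)&(h[...,0]<25)
allc=lambda h:h[...,0]>=0
bl=lambda h:(h[...,0]>95)&(h[...,0]<125)&(h[...,1]>80)
og=lambda h:(h[...,0]>8)&(h[...,0]<25)&(h[...,1]>180)&(h[...,2]>150)
W=[('wA top','top',379,268,400,289),('wB top','top',364,296,385,317),('wA sc','scene',338,318,362,343),('wB sc','scene',302,325,326,348)]
for s,n,*b in W: p=box(n,*b,allc,.006,.05);rep(s,p);print(sph(p))
for s,n,*b in [('r1','top',338,262,358,282),('r2','top',328,303,348,323),('r3','top',430,236,450,256)]: rep(s,box(n,*b,allc,.006,.05))
def circ(p):
    p=p[:,:2];A=np.c_[2*p,np.ones(len(p))];s=np.linalg.lstsq(A,(p**2).sum(1),rcond=None)[0];return s[:2].round(4),round(float(np.sqrt(s[2]+s[:2]@s[:2])),4)
p=box('scene',365,335,420,412,bl,.01,.065);rep('jar body sc',p);print(circ(p))
p=box('top',425,265,480,315,bl,.106,.13);rep('jar rim top',p);print(circ(p),(p[:,:2].max(0)+p[:,:2].min(0))/2)
p=box('scene',365,335,420,412,bl,.106,.13);rep('jar rim sc',p);print(circ(p),(p[:,:2].max(0)+p[:,:2].min(0))/2)
p=box('top',230,230,312,325,og,.01,.06);rep('key top',p)
p=box('scene',240,265,268,295,og,.01,.06);rep('key sc',p)
for n,b in(('top',(225,228,315,328)),('scene',(205,210,325,300))):
    p=box(n,*b,allc,.043,.06);rep('plat '+n,p)
    print(cv2.minEnclosingCircle(p[:,:2].astype(np.float32)))
    p=box(n,*b,allc,.025,.06);print('scale',cv2.minAreaRect(p[:,:2].astype(np.float32)))
rep('tumbler',box('top',150,283,200,325,allc,.09,.12))
rep('lemon',box('top',418,165,450,205,lambda h:h[...,1]>150,.01,.08))
im=D['scene']['im'][270:420,210:440];save('crop.png',cv2.resize(im,None,fx=3.4,fy=3.4,interpolation=2))
```

```text
wA top 153 med [ 0.4811 -0.0992  0.0284] lo [ 0.467  -0.1146  0.0084] hi [ 0.4955 -0.0858  0.0372]
(array([ 0.4816, -0.1011,  0.0165]), 0.0169)
wB top 163 med [ 0.4224 -0.0622  0.0272] lo [ 0.409  -0.0794  0.0069] hi [ 0.4379 -0.0492  0.0362]
(array([ 0.4222, -0.0647,  0.0165]), 0.0169)
wA sc 239 med [ 0.4793 -0.1087  0.0268] lo [ 0.4702 -0.1192  0.0104] hi [ 0.4947 -0.0925  0.0353]
(array([ 0.4855, -0.1036,  0.0188]), 0.0158)
wB sc 245 med [ 0.4201 -0.0724  0.0269] lo [ 0.4099 -0.0814  0.0094] hi [ 0.4375 -0.0562  0.0353]
(array([ 0.4252, -0.0663,  0.0188]), 0.0158)
r1 159 med [ 0.4962 -0.0106  0.0281] lo [ 0.4822 -0.0247  0.0117] hi [0.5122 0.0043 0.0357]
r2 163 med [0.4082 0.0161 0.0283] lo [0.3932 0.0015 0.0089] hi [0.422  0.0308 0.0365]
r3 158 med [ 0.5489 -0.2187  0.0278] lo [ 0.5362 -0.2347  0.007 ] hi [ 0.5668 -0.2066  0.0361]
jar body sc 740 med [ 0.4244 -0.2436  0.0413] lo [ 0.4164 -0.266   0.0116] hi [ 0.4802 -0.21    0.0637]
(array([ 0.4486, -0.2334]), 0.0319)
jar rim top 166 med [ 0.4481 -0.2316  0.1109] lo [ 0.4226 -0.2573  0.1062] hi [ 0.4732 -0.2041  0.1165]
(array([ 
[... 429 characters left out ...]
9 0.0498] lo [0.4552 0.1128 0.0448] hi [0.5657 0.2239 0.0547]
((0.5107066631317139, 0.16794636845588684), 0.06225007027387619)
scale ((0.49338287115097046, 0.16730964183807373), (0.16475637257099152, 0.15022635459899902), 2.778695821762085)
plat scene 1689 med [0.5116 0.1639 0.0523] lo [0.4574 0.1098 0.0494] hi [0.5694 0.223  0.0548]
((0.4946299195289612, 0.23163065314292908), 0.12853126227855682)
scale ((0.5054387450218201, 0.16345587372779846), (0.3684333264827728, 0.16625511646270752), 82.8868408203125)
tumbler 173 med [0.4299 0.3839 0.1005] lo [0.3957 0.3376 0.0903] hi [0.4613 0.4041 0.1068]
lemon 416 med [ 0.6852 -0.2062  0.0451] lo [ 0.6626 -0.2326  0.0268] hi [ 0.7052 -0.1836  0.057 ]
```

View pics/crop.png

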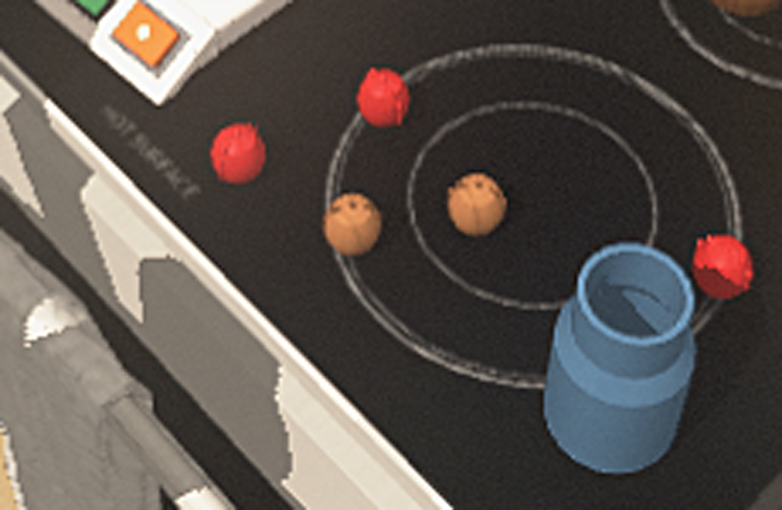

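The crop confirms the two brown, seamed walnuts at about (352,224) and (476,204), the red decoys, and the empty jar at (620,380). From both views, the jar is at (0.449,-0.232), walnut A at (0.483,-0.102), walnut B at (0.424,-0.066), and the platform centre near (0.511,0.167). I'll use jaw axis = world y, so rows are (-dx, dy, -dz).

Emit:
send_rows([
  [0,0,0,-6,85],
  [0,0,0,-6,85],
  [0,0,0,-5.7,85],
  [-12,-18,0,0,85],
  [-19,-29,0,0,85],
  [-19,-29,0,0,85],
  [-19,-29,0,0,85],
  [-19,-29,0,0,85],
  [-19,-29,0,0,85],
  [-19,-29,0,0,85],
  [-19,-29,0,0,85],
  [-19,-29,0,0,85],
  [-19,-29,0,0,85],
  [-19,-29,0,0,85],
  [-19,-29,0,0,85],
  [-6,-31,0,0,85],
  [-3,-31,0,0,85],
  [-3,-31,0,0,85],
])

```text
clock: 1.6
eef_pos: [0.4077, 0.1163, 0.2133]
ee_rot: [0.0, 1.0, -0.0, -0.0]
ft_force: [0.1, 0.5, -0.5]
opening: 0.0851
```

Emit:
send_rows([
  [-3,-32,0,0,85],
  [-4,-32,0,0,85],
  [-4,-32,0,0,85],
  [-4,-32,0,0,85],
  [-4,-32,0,0,85],
  [-4,-32,0,0,85],
  [-4,-32,0,0,85],
  [-4,-32,0,0,85],
  [-4,-32,0,0,85],
  [-4,-32,0,0,85],
  [-2,-20,0,0,85],
  [0,-8,20,0,85],
  [0,0,25,0,85],
  [0,0,25,0,85],
  [0,0,20,0,85],
  [0,0,12,0,85],
  [0,0,3,0,85],
  [0,0,0,0,85],
])

```text
clock: 3.1
eef_pos: [0.4477, -0.2294, 0.1075]
ee_rot: [-0.0, 1.0, 0.001, -0.001]
ft_force: [-0.3, -0.1, 0.9]
opening: 0.0849
```

Run:
```python
from h import *
s=read_state();print(s['eef_pos'],s['opening'],manip.tips_ahead)
im,d=get_image('scene');save('g1.png',cv2.resize(im[250:450,280:540],None,fx=2.5,fy=2.5))
```

```text
[ 0.44772328 -0.22938402  0.10749461] 0.08493919678566161 0.022
```

View pics/g1.png

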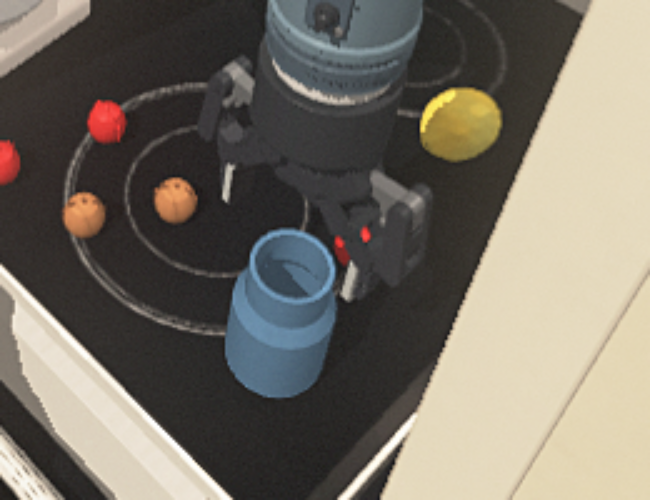

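The open fingers' light pads at crop (228,195) and (350,285) seem to sit behind the jar mouth (290,270), so I'm checking them with depth before closing.

Run:
```python
from h import *
im,d=get_image('scene');w=cloud('scene',d)
for n in ['a']:
  for u,v in((371,328),(370,326),(372,320),(418,366),(420,362),(420,366),(423,355)): print(u,v,im[v,u],w[v,u].round(3))
print([proj('scene',x) for x in ([.448,-.229,.112],[.448,-.272,.0975],[.448,-.187,.0975],[.448,-.272,.0855],[.448,-.187,.0855])])
g=w[250:450,280:540];m=(g[...,2]>.07)&(g[...,2]<.13)&(np.abs(g[...,0]-.45)<.06)&(np.abs(g[...,1]+.23)<.09)
i=im[250:450,280:540].astype(int);blue=(i[...,2]>i[...,0]+30)
q=g[m&~blue];print(len(q))
for lo,hi in((-.32,-.25),(-.21,-.14)):
  a=q[(q[:,1]>lo)&(q[:,1]<hi)];print(len(a),a.min(0),np.median(a,0),a.max(0))
q=g[m&blue];q=q[q[:,2]>.106];print(q.min(0),q.max(0))
im,d=get_image('top');w=cloud('top',d);m=(np.abs(w[...,0]-.45)<.06)&(np.abs(w[...,1]+.23)<.09)&(w[...,2]>.06)&(w[...,2]<.15)
save('t1.png',cv2.resize(im[220:340,370:530],None,fx=4,fy=4))
```

```text
371 328 [206 199 185] [ 0.438 -0.186  0.15 ]
370 326 [202 195 182] [ 0.439 -0.183  0.151]
372 320 [198 191 179] [ 0.439 -0.185  0.168]
418 366 [192 186 174] [ 0.439 -0.277  0.15 ]
420 362 [190 183 171] [ 0.438 -0.278  0.162]
420 366 [168 163 153] [ 0.437 -0.28   0.156]
423 355 [58 55 57] [ 0.436 -0.281  0.185]
[(np.float64(393.49025851141676), np.float64(355.7078848863088)), (np.float64(413.9747413414878), np.float64(378.92335564203887)), (np.float64(372.70817400112855), np.float64(344.3306895884026)), (np.float64(412.8167248824385), np.float64(382.9925651824502)), (np.float64(372.08226581565174), np.float64(348.5239995018192))]
60
14 [ 0.44383056 -0.26641343  0.07111019] [ 0.45311799 -0.25919514  0.09275182] [ 0.47708865 -0.25206727  0.10972328]
8 [ 0.43369014 -0.20998856  0.07101408] [ 0.45094693 -0.20941184  0.08807758] [ 0.46462081 -0.20360883  0.11010232]
[ 0.42247276 -0.25982784  0.10606682] [ 0.47706593 -0.20598818  0.11593808]
```

View pics/t1.png

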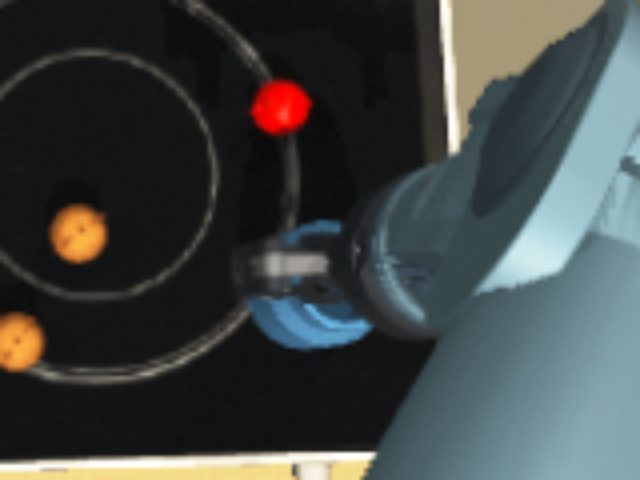

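The depth puts the pads at z ≥ 0.147, while the state gives the TCP at 0.107 and the tips near 0.09. I'll look at the finger's vertical profile.

Run:
```python
from h import *
s=read_state();print(s['clock'],s['eef_pos'],s['joints'])
im,d=get_image('scene');w=cloud('scene',d)
for v in range(340,392,3): print(v,[ (im[v,u].tolist(),w[v,u].round(3).tolist()) for u in (418,)])
m=(np.abs(w[...,0]-.448)<.07)&(np.abs(w[...,1]+.23)<.07)&(w[...,2]>.12)&(w[...,2]<.4)
h,e=np.histogram(w[m][:,2],bins=np.arange(.12,.4,.01));print(list(zip(e.round(2),h)))
for z in np.arange(.14,.34,.015):
  q=w[m&(np.abs(w[...,2]-z)<.0075)]
  if len(q):print(z.round(3),q.min(0).round(3),q.max(0).round(3))
```

```text
3.25 [ 0.44959046 -0.23056708  0.10971963] [-5.99518164e-01  2.94074614e-01 -3.15786557e-01  9.59186923e-01
  6.43328974e-05 -5.99757764e-01]
340 [([64, 62, 62], [0.432, -0.269, 0.212])]
343 [([48, 51, 52], [0.434, -0.27, 0.204])]
346 [([255, 66, 60], [0.544, -0.218, 0.03])]
349 [([118, 42, 41], [0.541, -0.222, 0.028])]
352 [([123, 45, 41], [0.54, -0.224, 0.021])]
355 [([124, 40, 37], [0.539, -0.226, 0.015])]
358 [([40, 40, 38], [0.542, -0.226, 0.002])]
361 [([40, 40, 36], [0.439, -0.274, 0.159])]
364 [([93, 89, 85], [0.438, -0.276, 0.155])]
367 [([199, 191, 179], [0.439, -0.277, 0.147])]
370 [([39, 33, 37], [0.523, -0.241, -0.0])]
373 [([42, 40, 39], [0.517, -0.245, 0.002])]
376 [([39, 36, 39], [0.512, -0.249, 0.004])]
379 [([39, 39, 37], [0.508, -0.252, 0.002])]
382 [([40, 35, 35], [0.502, -0.256, 0.005])]
385 [([36, 32, 31], [0.498, -0.259, 0.002])]
388 [([40, 38, 37], [0.494, -0.263, 0.002])]
391 [([37, 29, 31], [0.489, -0.267, 0.004])]
[(np.float64(0.12), np.int64(0)), (np.float64(0.13), np.int64(0)), (np.float64(0.14), np.int64(48)), (np.float64(0.15), np.int64(109)), (np.float
[... 845 characters left out ...]
  0.141] [ 0.461 -0.184  0.147]
0.155 [ 0.438 -0.288  0.148] [ 0.462 -0.176  0.162]
0.17 [ 0.438 -0.288  0.163] [ 0.46  -0.176  0.177]
0.185 [ 0.436 -0.3    0.178] [ 0.462 -0.161  0.192]
0.2 [ 0.432 -0.3    0.193] [ 0.463 -0.16   0.207]
0.215 [ 0.43  -0.3    0.208] [ 0.462 -0.161  0.222]
0.23 [ 0.429 -0.3    0.223] [ 0.464 -0.161  0.237]
0.245 [ 0.43  -0.3    0.238] [ 0.464 -0.164  0.252]
0.26 [ 0.412 -0.269  0.253] [ 0.46  -0.209  0.267]
0.275 [ 0.412 -0.27   0.268] [ 0.463 -0.202  0.282]
0.29 [ 0.411 -0.27   0.283] [ 0.463 -0.2    0.297]
0.305 [ 0.412 -0.27   0.298] [ 0.471 -0.198  0.311]
0.32 [ 0.413 -0.268  0.314] [ 0.463 -0.203  0.327]
0.335 [ 0.412 -0.269  0.328] [ 0.464 -0.202  0.342]
```

Either way, descending another 30 mm with open jaws clears the jar: the body stays above the mouth and the fingers stay outside the body. I'll descend and re-measure the tips.

Emit:
send_rows([
  [0,0,8,0,85],
  [0,0,12,0,85],
  [0,0,10,0,85],
  [0,0,0,0,85],
])

```text
clock: 3.63
eef_pos: [0.4475, -0.2292, 0.0767]
ee_rot: [-0.0, 1.0, 0.001, -0.001]
ft_force: [-0.9, 1.0, 0.2]
opening: 0.0849
```

```bash
cat >> h.py <<'E'
def tips(x,y,lo=.02,half=.015):
    im,d=get_image('scene');w=cloud('scene',d);s=read_state()
    i=im.astype(int);blue=(i[...,2]>i[...,0]+30)
    for a,b in((-.062,-.036),(.036,.062)):
        m=(np.abs(w[...,0]-x)<half)&(w[...,1]>y+a)&(w[...,1]<y+b)&(w[...,2]>lo)&(w[...,2]<.3)&~blue
        print('tip',np.sort(w[m][:,2])[:5].round(3))
    print(s['clock'],s['eef_pos'].round(4),s['ft_force'].round(1),s['opening']);return im,w
E
python3 - <<'E'
from h import *
im,w=tips(.449,-.231);save('g2.png',cv2.resize(im[250:450,280:540],None,fx=2.5,fy=2.5))
E
```

```text
tip [0.11  0.111 0.113 0.113 0.113]
tip [0.109 0.109 0.11  0.11  0.111]
3.6833 [ 0.4478 -0.2294  0.0775] [ 0.3 -0.7  0.2] 0.08492139276196879
```

View pics/g2.png

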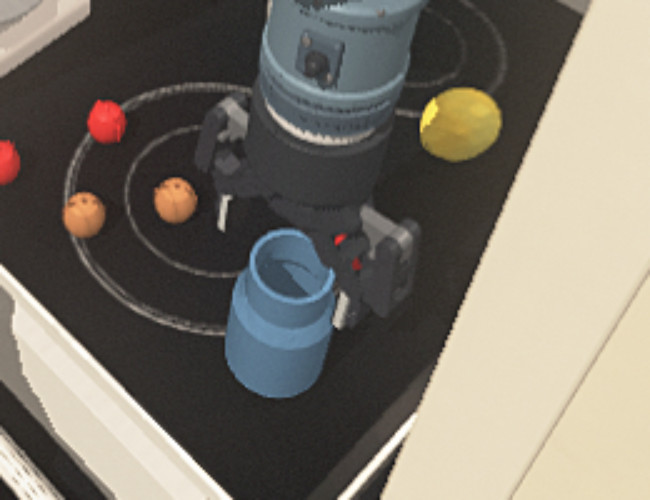

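The tips follow the motion but sit 33 mm above the reported TCP z when open, at 0.110 now. From here I set heights by the camera. The tips at crop (225,228) and (340,325) straddle the neck. I'll descend 16 mm and close.

Emit:
send_rows([
  [0,0,8,0,85],
  [0,0,8,0,85],
  [0,0,0,0,70],
  [0,0,0,0,60],
  [0,0,0,0,50],
  [0,0,0,0,40],
  [0,0,0,0,40],
  [0,0,0,0,40],
  [0,0,0,0,40],
])

```text
clock: 4.43
eef_pos: [0.4492, -0.2304, 0.0632]
ee_rot: [-0.0, 1.0, -0.0, 0.0]
ft_force: [-0.6, 0.3, 5.0]
opening: 0.0562
```

Run:
```python
from h import *
im,w=tips(.449,-.231,.05,.02)
i=im[330:415,360:430].astype(int);q=w[330:415,360:430];b=(i[...,2]>i[...,0]+30)&(q[...,2]>.106)&(q[...,2]<.13);p=q[b];print(p.min(0),p.max(0))
b=~(i[...,2]>i[...,0]+30)&(np.abs(q[...,0]-.449)<.03)&(np.abs(q[...,1]+.231)<.06)&(q[...,2]>.04);print(np.sort(q[b][:,2])[:20].round(3))
```

```text
tip [0.092 0.094 0.095 0.096 0.097]
tip [0.096 0.097 0.097 0.1   0.101]
4.4833 [ 0.4492 -0.2304  0.0632] [-0.9 -0.1  5.6] 0.05624037456500945
[ 0.4234664  -0.25711796  0.10600562] [ 0.46915639 -0.20306583  0.11668531]
[0.04  0.04  0.041 0.042 0.042 0.042 0.042 0.042 0.043 0.043 0.043 0.043
 0.043 0.043 0.043 0.044 0.044 0.045 0.045 0.045]
```

Emit:
send_rows([
  [0,0,0,0,40],
  [0,0,0,0,40],
  [0,0,-3,0,40],
  [0,0,-6,0,40],
  [0,0,-6,0,40],
  [0,0,0,0,40],
])

```text
clock: 4.98
eef_pos: [0.4495, -0.2305, 0.0787]
ee_rot: [-0.0, 1.0, -0.0, 0.001]
ft_force: [-0.7, -0.1, -2.5]
opening: 0.0561
```

Run:
```python
from h import *
im,w=tips(.449,-.231,.05,.02);save('g3.png',cv2.resize(im[250:450,280:540],None,fx=2.5,fy=2.5))
```

```text
tip [0.11  0.11  0.11  0.111 0.112]
tip [0.11  0.111 0.114 0.114 0.115]
5.0333 [ 0.4494 -0.2304  0.0783] [ 0.7  0.5 -2.7] 0.05598610819952069
```

View pics/g3.png

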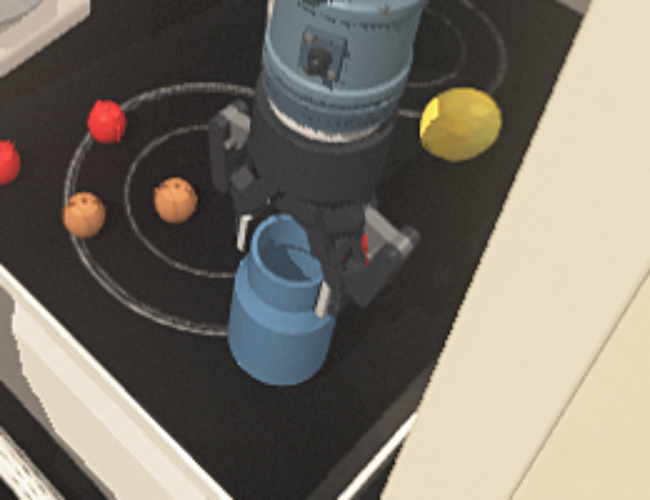

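The crop shows the jar lifted upright in the pads, gripped at (240,235) and (322,300). The wrist force of -2.6 N matches the jar's weight. Next I lift it and cross to the platform.

Emit:
send_rows([
  [0,0,-10,0,40],
  [0,0,-20,0,40],
  [0,4,-20,0,40],
  [-1,10,-15,0,40],
  [-2,18,-5,0,40],
  [-4,25,0,0,40],
  [-4,28,0,0,40],
  [-4,28,0,0,40],
  [-5,28,0,0,40],
  [-5,28,0,0,40],
  [-5,28,0,0,40],
  [-5,28,0,0,40],
  [-5,28,0,0,40],
  [-5,28,0,0,40],
  [-5,28,0,0,40],
  [-5,28,0,0,40],
  [-4,25,0,0,40],
  [-4,20,0,0,40],
  [-3,12,0,0,40],
  [0,4,0,0,40],
])

```text
clock: 6.7
eef_pos: [0.5153, 0.1696, 0.148]
ee_rot: [-0.001, 1.0, 0.0, 0.0]
ft_force: [0.1, -1.0, -3.0]
opening: 0.0558
```

Emit:
send_rows([
  [0,0,10,0,40],
  [0,0,12,0,40],
  [0,0,5,0,40],
  [0,0,2,0,40],
  [0,0,0,0,40],
])

```text
clock: 7.12
eef_pos: [0.5139, 0.1667, 0.1178]
ee_rot: [0.001, 1.0, -0.0, -0.001]
ft_force: [0.1, 0.9, -2.1]
opening: 0.0558
```

Run:
```python
from h import *
s=read_state();print(s['eef_pos'],s['ft_force'],s['opening'])
im,d=get_image('scene');w=cloud('scene',d)
h=cv2.cvtColor(im,cv2.COLOR_RGB2HSV);b=(h[...,0]>95)&(h[...,0]<125)&(h[...,1]>90)
m=b&(np.abs(w[...,0]-.51)<.06)&(np.abs(w[...,1]-.167)<.06)&(w[...,2]>.03)&(w[...,2]<.2)
p=w[m];print(len(p),p.min(0),p.max(0))
top=p[:,2].max();r=p[p[:,2]>top-.006];print((r.min(0)+r.max(0))/2)
o=p[p[:,2]<top-.05];print(np.percentile(o,1,axis=0))
save('p1.png',cv2.resize(im[120:330,180:400],None,fx=2.7,fy=2.7))
```

```text
[0.51387436 0.16672055 0.11781726] [ 0.11183952  0.86103564 -2.06104679] 0.05580233263308102
14 [0.48682776 0.13761923 0.12848666] [0.50787055 0.15391737 0.17069866]
[0.49955451 0.14791324 0.16915287]Traceback (most recent call last):
  File "<stdin>", line 8, in <module>
    return _quantile_unchecked(
        a, q, axis, out, overwrite_input, method, keepdims, weights)
    return _ureduce(a,
                    func=_quantile_ureduce_func,
    ...<5 lines>...
                    overwrite_input=overwrite_input,
                    method=method)
    r = func(a, **kwargs)
    result = _quantile(arr,
                       quantiles=q,
    ...<2 lines>...
                       out=out,
                       weights=wgt)
    slices_having_nans = np.isnan(arr[-1, ...])
                                  ~~~^^^^^^^^^
IndexError: index -1 is out of bounds for axis 0 with size 0
```

Emit:
send_rows([
  [0,0,2,0,40],
  [0,0,2,0,40],
  [0,0,1,0,40],
  [0,0,0,0,40],
])

```text
clock: 7.5
eef_pos: [0.5148, 0.1678, 0.1137]
ee_rot: [-0.0, 1.0, 0.0, 0.0]
ft_force: [-0.0, 0.2, -1.9]
opening: 0.0563
```

Run:
```python
from h import *
s=read_state();print(s['eef_pos'],s['ft_force'],s['opening'])
for n in('scene','top'):
    im,d=get_image(n);w=cloud(n,d)
    i=im.astype(int);b=(i[...,2]>i[...,0]+30)
    m=b&(np.abs(w[...,0]-.512)<.05)&(np.abs(w[...,1]-.167)<.05)&(w[...,2]>.03)&(w[...,2]<.2)
    p=w[m];print(n,len(p),p.min(0) if len(p) else '',p.max(0) if len(p) else '')
    if n=='scene': save('p1.png',cv2.resize(im[120:330,180:400],None,fx=2.7,fy=2.7))
```

```text
[0.51479087 0.16782967 0.11369264] [-0.0235817   0.16004803 -1.85698401] 0.056342465673151945
scene 475 [0.48621896 0.13315559 0.0568257 ] [0.5425215  0.19259389 0.166365  ]
top 56 [0.4861835  0.13250342 0.06598561] [0.51065101 0.14750133 0.14998414]
```

View pics/p1.png

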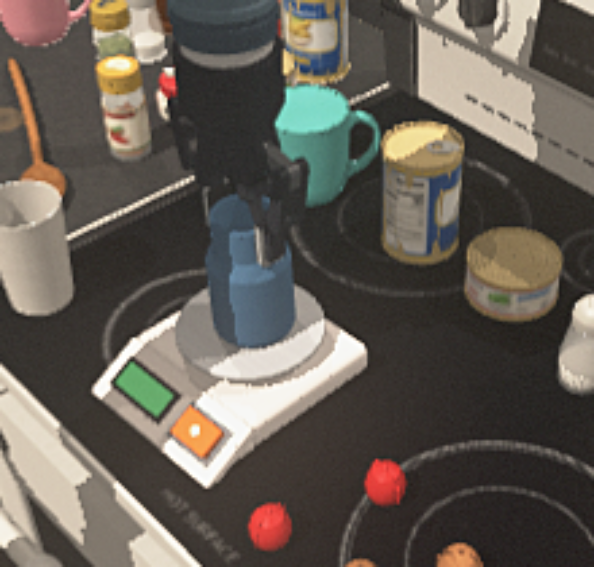

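The jar is upright and centred on the platform, with its foot at crop (253,340) and the disc centred near (250,335). I'll lower it 2 mm more, release slowly and back up.

Emit:
send_rows([
  [0,0,1,0,40],
  [0,0,1,0,40],
  [0,0,0,0,40],
  [0,0,0,0,57],
  [0,0,0,0,62],
  [0,0,0,0,68],
  [0,0,0,0,75],
  [0,0,0,0,85],
  [0,0,0,0,85],
  [0,0,-10,0,85],
  [0,0,-20,0,85],
  [0,0,-25,0,85],
  [0,0,-15,0,85],
  [0,0,0,0,85],
])

```text
clock: 8.77
eef_pos: [0.5175, 0.1685, 0.1863]
ee_rot: [-0.0, 1.0, 0.001, 0.004]
ft_force: [-0.1, 0.4, 0.1]
opening: 0.0852
```

```bash
cat >> h.py <<'E'
def jar():
    for n in('scene','top'):
        im,d=get_image(n);w=cloud(n,d);h=cv2.cvtColor(im,cv2.COLOR_RGB2HSV);b=(h[...,0]>95)&(h[...,0]<125)&(h[...,1]>90)
        m=b&(np.abs(w[...,0]-.512)<.05)&(np.abs(w[...,1]-.167)<.05)&(w[...,2]>.04)&(w[...,2]<.175);p=w[m]
        if len(p)<30: print(n,'few');continue
        r=p[p[:,2]>.150];print(n,len(r),'rim mid',((r.min(0)+r.max(0))/2).round(4),'z',np.median(r[:,2]).round(4),'size',(r.max(0)-r.min(0)).round(3),'bottom',np.percentile(p[:,2],1).round(4))
E
python3 - <<'E'
from h import *
s=read_state();print(s['clock'],s['eef_pos'],s['ft_force']);jar()
D=np.load('/tmp/top.npz');S=np.load('/tmp/scene.npz')
for n,X in(('top',D),('scene',S)):
    h=cv2.cvtColor(X['im'],cv2.COLOR_RGB2HSV);w=X['w'];m=(h[...,0]>5)&(h[...,0]<27)&(h[...,1]>120)&(np.abs(w[...,0]-.42)<.04)&(np.abs(w[...,1]-.12)<.04)&(w[...,2]>.008)
    p=w[m];r=cv2.minAreaRect(p[:,:2].astype(np.float32));c,e,vt=np.linalg.svd(p-p.mean(0));print(n,len(p),r,p[:,2].min(),p[:,2].max(),'fit z at mid',np.median(p[:,2]),vt[2])
    # plane fit z(x)
    A=np.c_[p[:,:2]-np.array(r[0]),np.ones(len(p))];print(np.linalg.lstsq(A,p[:,2],rcond=None)[0])
E
```

```text
8.7667 [0.51745355 0.1684584  0.18630521] [-0.13757347  0.40980102  0.13417847]
scene few
top 21 rim mid [0.5024 0.1439 0.1568] z 0.158 size [0.016 0.009 0.012] bottom 0.0505
top 186 ((0.4211583733558655, 0.12488111853599548), (0.040934205055236816, 0.024403365328907967), 89.083984375) 0.00872976656292366 0.03313026678016235 fit z at mid 0.024755988237450514 [-0.49524971  0.00521075  0.86873504]
[ 0.45674284 -0.0080794   0.02376338]
scene 186 ((0.4228135049343109, 0.12397965788841248), (0.023601997643709183, 0.04464593529701233), 7.401298522949219) 0.014338668965923954 0.033950337673481275 fit z at mid 0.026164995849817775 [ 0.51607321  0.0659067  -0.85400512]
[0.56499958 0.07282669 0.02582067]
```

The jar is down with its rim at about 0.158–0.16 and its foot at about 0.05. The key centre is at about (0.422, 0.1245, 0.025). Next I back off, close the fingers and come down in front of the key, re-measuring the tip height there.

Emit:
send_rows([
  [12,-5,0,0,60],
  [22,-10,0,0,40],
  [24,-10,0,0,20],
  [24,-10,0,0,0],
  [16,-7,0,0,0],
  [4,-2,10,0,0],
  [0,0,25,0,0],
  [0,0,30,0,0],
  [0,0,30,0,0],
  [0,0,20,0,0],
  [0,0,8,0,0],
  [0,0,0,0,0],
])

```text
clock: 9.87
eef_pos: [0.4097, 0.1234, 0.0562]
ee_rot: [-0.0, 1.0, -0.0, -0.003]
ft_force: [-0.5, 0.6, 0.6]
opening: 0.0002
```

```bash
cat >> h.py <<'E'
def ctip(x,y):
    s=read_state();print(s['clock'],s['eef_pos'].round(4),s['ft_force'].round(2),s['opening'])
    for n in('scene',):
        im,d=get_image(n);w=cloud(n,d)
        m=(np.abs(w[...,0]-x)<.02)&(np.abs(w[...,1]-y)<.022)&(w[...,2]>.035)&(w[...,2]<.16);p=w[m]
        for z in np.arange(.035,.14,.006):
            q=p[np.abs(p[:,2]-z)<.003]
            if len(q)>2: print(n,z.round(3),len(q),q.min(0).round(4),q.max(0).round(4))
    return im
E
python3 - <<'E'
from h import *
ctip(.413,.124);jar()
E
```

```text
9.8667 [0.4097 0.1234 0.0562] [-0.48  0.63  0.55] 0.00019044610555210372
scene 0.077 5 [0.4029 0.1161 0.0745] [0.4152 0.1175 0.0785]
scene 0.083 17 [0.4008 0.1104 0.0803] [0.4164 0.1276 0.086 ]
scene 0.089 30 [0.4001 0.1085 0.0864] [0.4183 0.1296 0.0919]
scene 0.095 24 [0.4009 0.1078 0.0922] [0.4187 0.1275 0.098 ]
scene 0.101 29 [0.3998 0.1078 0.0983] [0.4177 0.1295 0.1039]
scene 0.107 21 [0.4005 0.1073 0.1041] [0.4171 0.1282 0.1098]
scene 0.113 12 [0.3999 0.109  0.1103] [0.4051 0.1318 0.1159]
scene 0.119 18 [0.3983 0.1099 0.1174] [0.4202 0.1344 0.122 ]
scene 0.125 30 [0.3989 0.1073 0.1223] [0.4202 0.145  0.1277]
scene 0.131 38 [0.3992 0.1029 0.128 ] [0.42   0.1436 0.1337]
scene 0.137 15 [0.3969 0.1067 0.1342] [0.4206 0.1265 0.1398]
scene few
top 155 rim mid [0.5147 0.1667 0.1566] z 0.1577 size [0.051 0.054 0.012] bottom 0.0474
```

The shut tip is at 0.076 (reported z + 20 mm). The jar from the top view is at (0.5147, 0.1667), about 4 mm from the platform axis. Now I approach the key.

Emit:
send_rows([
  [-2,1,10,0,0],
  [-1,0,18,0,0],
  [0,0,10,0,0],
  [0,0,5,0,0],
  [0,0,1,0,0],
  [0,0,0,0,0],
])

```text
clock: 10.52
eef_pos: [0.4166, 0.125, 0.0155]
ee_rot: [-0.0, 1.0, 0.0, 0.001]
ft_force: [-1.3, 0.2, 0.3]
opening: 0.0001
```

Emit:
send_rows([
  [0,0,1,0,0],
  [0,0,1,0,0],
  [0,0,1,0,0],
  [0,0,0,0,0],
])

```text
clock: 10.85
eef_pos: [0.416, 0.1249, 0.0119]
ee_rot: [-0.0, 1.0, 0.0, 0.0]
ft_force: [-0.2, -0.4, -0.4]
opening: -0.0002
```

Emit:
send_rows([
  [0,0,1,0,0],
  [0,0,1,0,0],
  [0,0,0,0,0],
])

```text
clock: 11.1
eef_pos: [0.4157, 0.1249, 0.0095]
ee_rot: [-0.0, 1.0, 0.0, -0.0]
ft_force: [0.2, -0.5, 0.4]
opening: 0.0004
```

Emit:
send_rows([
  [0,0,1,0,0],
  [0,0,0.5,0,0],
  [0,0,0,0,0],
])

```text
clock: 11.35
eef_pos: [0.4158, 0.1249, 0.0082]
ee_rot: [-0.0, 1.0, 0.0, 0.0]
ft_force: [-0.3, -0.4, 1.5]
opening: 0.0002
```

Emit:
send_rows([
  [0,0,1,0,0],
  [0,0,0,0,0],
])

```text
clock: 11.52
eef_pos: [0.4162, 0.1249, 0.0074]
ee_rot: [-0.0, 1.0, 0.0, 0.0]
ft_force: [-0.9, -0.2, 4.0]
opening: -0.0004
```

Emit:
send_rows([
  [-0.5,0,0.9,0,0],
  [0,0,0,0,0],
])

```text
clock: 11.68
eef_pos: [0.4167, 0.1249, 0.0065]
ee_rot: [-0.0, 1.0, 0.0, 0.0]
ft_force: [-1.0, 0.1, 5.8]
opening: 0.0
```

Emit:
send_rows([
  [-0.3,0,0.5,0,0],
  [0,0,0,0,0],
])

```text
clock: 11.85
eef_pos: [0.4169, 0.125, 0.0061]
ee_rot: [-0.0, 1.0, 0.0, 0.0]
ft_force: [-1.0, -0.2, 6.6]
opening: 0.0002
```

Emit:
send_rows([
  [-0.3,0,0.5,0,0],
  [0,0,0,0,0],
])

```text
clock: 12.02
eef_pos: [0.4172, 0.125, 0.0057]
ee_rot: [-0.0, 1.0, 0.0, 0.0]
ft_force: [-1.1, -0.7, 6.7]
opening: -0.0
```

Emit:
send_rows([
  [-0.2,0,0.4,0,0],
  [0,0,0,0,0],
  [0,0,0,0,0],
])

```text
clock: 12.27
eef_pos: [0.4174, 0.125, 0.0054]
ee_rot: [-0.0, 1.0, 0.0, 0.0]
ft_force: [-1.6, 0.6, 8.0]
opening: -0.0001
```

Emit:
send_rows([
  [-0.2,0,0.3,0,0],
  [0,0,0,0,0],
  [0,0,0,0,0],
])

```text
clock: 12.52
eef_pos: [0.4174, 0.125, 0.0052]
ee_rot: [-0.0, 1.0, 0.0, 0.0]
ft_force: [-2.9, -0.1, 9.4]
opening: 0.0002
```

A normal force of about 9.6 N means the key is on its stop. I release upwards along the key's normal and go to above walnut B.

Emit:
send_rows([
  [1,0,-2,0,0],
  [2,0,-4,0,0],
  [3,0,-10,0,0],
  [0,0,-20,0,10],
  [0,-2,-25,0,30],
  [0,-8,-20,0,55],
  [-1,-20,0,0,55],
  [-2,-28,0,0,55],
  [-2,-30,0,0,55],
  [-2,-30,0,0,55],
  [-2,-30,0,0,55],
  [-2,-25,0,0,55],
  [-1,-14,0,0,55],
  [0,-4,0,0,55],
  [0,0,0,0,55],
])

```text
clock: 13.77
eef_pos: [0.4231, -0.0667, 0.0854]
ee_rot: [0.001, 1.0, 0.0, -0.0]
ft_force: [-0.1, 0.8, -0.0]
opening: 0.0555
```

```bash
cat >> h.py <<'E'
def key():
    im,d=get_image('top');w=cloud('top',d);h=cv2.cvtColor(im,cv2.COLOR_RGB2HSV)
    m=(h[...,0]>5)&(h[...,0]<27)&(h[...,1]>120)&(np.abs(w[...,0]-.42)<.04)&(np.abs(w[...,1]-.12)<.04)&(w[...,2]>.008);p=w[m]
    print('key',len(p),np.median(p[:,2]).round(4))
def nuts():
    for n in('scene','top'):
        im,d=get_image(n);w=cloud(n,d);h=cv2.cvtColor(im,cv2.COLOR_RGB2HSV)
        m=(h[...,0]>6)&(h[...,0]<22)&(h[...,1]>90)&(h[...,2]>60)&(w[...,2]>.005)&(w[...,2]<.3)&(w[...,1]<.0)&(w[...,1]>-.2)&(w[...,0]<.55)&(w[...,0]>.36)
        k,l,st,c=cv2.connectedComponentsWithStats(m.astype(np.uint8))
        for j in range(1,k):
            if st[j,4]>40:
                p=w[l==j];A=np.c_[2*p,np.ones(len(p))];s=np.linalg.lstsq(A,(p**2).sum(1),rcond=None)[0];print(n,st[j,4],c[j].round(),s[:3].round(4),'top',np.percentile(p[:,2],97).round(4))
E
python3 - <<'E'
from h import *
key();jar();nuts()
im,d=get_image('scene');w=cloud('scene',d);s=read_state()['eef_pos'];print(s)
m=(np.abs(w[...,0]-.424)<.016)&(np.abs(w[...,1]+.066)<.055)&(w[...,2]>.06)&(w[...,2]<.16);p=w[m]
q=np.sort(p[:,2])[:8];print(q.round(3));q=p[p[:,2]<q[0]+.02];print(q.min(0),q.max(0))
E
```

```text
key 202 0.0245
scene few
top 175 rim mid [0.5136 0.1662 0.1571] z 0.158 size [0.053 0.053 0.014] bottom 0.0473
scene 234 [350. 330.] [ 0.4853 -0.1038  0.0195] top 0.0362
scene 234 [313. 336.] [ 0.425  -0.066   0.0194] top 0.0356
[ 0.42312358 -0.06513185  0.08551038]
[0.109 0.11  0.11  0.111 0.111 0.111 0.112 0.112]
[ 0.41241855 -0.10836437  0.10896777] [ 0.43434221 -0.0231429   0.12880184]
```

The key is out again (median z 0.0245) and the jar is steady at (0.514, 0.166). The fingers are centred on walnut B within 2 mm. Descend and grip it near its equator.

Emit:
send_rows([
  [-1,0,15,0,55],
  [0,0,25,0,55],
  [0,0,25,0,55],
  [0,0,18,0,55],
  [0,0,10,0,55],
  [0,0,5,0,55],
  [0,0,0,0,45],
  [0,0,0,0,35],
  [0,0,0,0,25],
  [0,0,0,0,20],
  [0,0,0,0,20],
  [0,0,0,0,20],
])

```text
clock: 15.07
eef_pos: [0.4254, -0.0663, -0.0115]
ee_rot: [-0.0, 1.0, -0.0, 0.001]
ft_force: [-0.3, 0.6, 5.2]
opening: 0.029
```

Emit:
send_rows([
  [0,0,-8,0,20],
  [0,0,-20,0,20],
  [0,0,-30,0,20],
  [0,0,-32,0,20],
  [0,0,-32,0,20],
  [0,0,-30,0,20],
  [0,0,-20,0,20],
  [0,0,-8,0,20],
  [0,0,0,0,20],
])

```text
clock: 15.82
eef_pos: [0.4259, -0.0667, 0.1698]
ee_rot: [-0.0, 1.0, -0.001, 0.002]
ft_force: [0.7, 0.2, -0.4]
opening: 0.029
```

Run:
```python
from h import *
nuts();s=read_state();print(s['eef_pos'],s['opening'],s['ft_force'])
im,d=get_image('scene');u,v=map(int,proj('scene',s['eef_pos']));print(u,v);save('n1.png',cv2.resize(im[v-80:v+60,u-80:u+80],None,fx=4,fy=4))
```

```text
scene 195 [310. 269.] [ 0.4266 -0.0684  0.2027] top 0.2184
scene 233 [350. 330.] [ 0.485  -0.1037  0.0193] top 0.0352
[ 0.42384274 -0.0660288   0.1668056 ] 0.028642545140101523 [ 0.30702666 -0.11477374  0.07567422]
312 282
```

View pics/n1.png

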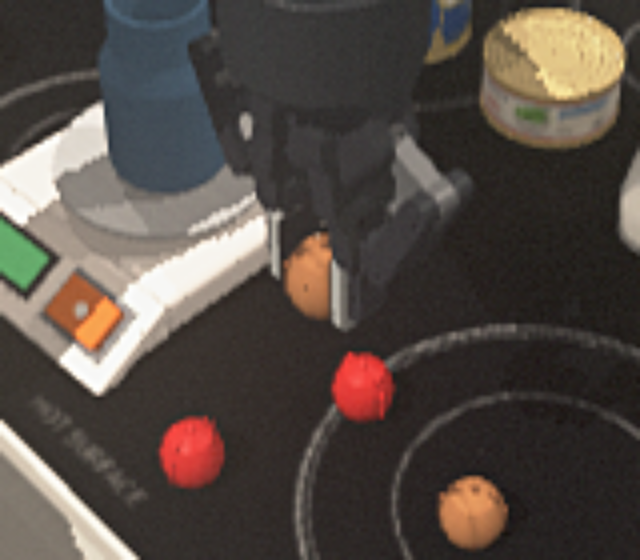

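Walnut B is held between the pads at crop (312,275) and protrudes just below them; the second walnut at (473,512) is untouched. Carry it over the jar.

Emit:
send_rows([
  [-3,8,0,0,20],
  [-8,20,0,0,20],
  [-10,28,0,0,20],
  [-11,30,0,0,20],
  [-11,30,0,0,20],
  [-11,30,0,0,20],
  [-11,30,0,0,20],
  [-10,26,0,0,20],
  [-8,18,0,0,20],
  [-5,10,0,0,20],
  [-2,4,0,0,20],
  [0,0,0,0,20],
  [0,0,0,0,20],
])

```text
clock: 17.05
eef_pos: [0.5136, 0.1672, 0.1669]
ee_rot: [0.0, 1.0, -0.0, -0.001]
ft_force: [0.1, -0.3, -0.9]
opening: 0.0287
```

Run:
```python
from h import *
s=read_state();print(s['eef_pos'],s['opening']);jar()
im,d=get_image('scene');w=cloud('scene',d);h=cv2.cvtColor(im,cv2.COLOR_RGB2HSV)
near=(np.abs(w[...,0]-.515)<.05)&(np.abs(w[...,1]-.166)<.05)
b=near&(h[...,0]>6)&(h[...,0]<22)&(h[...,1]>90)&(w[...,2]>.16)&(w[...,2]<.25)
p=w[b];A=np.c_[2*p,np.ones(len(p))];print('nut',len(p),np.linalg.lstsq(A,(p**2).sum(1),rcond=None)[0][:3],p.min(0),p.max(0))
j=near&(h[...,0]>95)&(h[...,0]<125)&(h[...,1]>60)&(w[...,2]>.05)&(w[...,2]<.2)
p=w[j];print('jar',len(p),p.min(0),p.max(0));q=p[(p[:,2]>.06)&(p[:,2]<.115)];A=np.c_[2*q[:,:2],np.ones(len(q))];print('body circ',np.linalg.lstsq(A,(q[:,:2]**2).sum(1),rcond=None)[0][:2])
```

```text
[0.51361243 0.16718546 0.16694566] 0.028674589547896156
scene few
top 16 rim mid [0.5028 0.1432 0.1565] z 0.1571 size [0.016 0.007 0.007] bottom 0.0519
nut 108 [0.51685184 0.16603436 0.19788933] [0.49894944 0.15321431 0.18478516] [0.5144168  0.1760889  0.21708734]
jar 1106 [0.48434845 0.12958832 0.05089196] [0.54629611 0.19055614 0.16319191]
body circ [0.51758669 0.16475972]
```

The walnut is aligned with the jar axis within 2 mm, both in the scene view. Lower it and release.

Emit:
send_rows([
  [0,-1,8,0,20],
  [0,0,10,0,20],
  [0,0,4,0,20],
  [0,0,0,0,20],
  [0,0,0,0,34],
  [0,0,0,0,42],
  [0,0,0,0,50],
  [0,0,0,0,55],
  [0,0,0,0,55],
  [0,0,-10,0,55],
  [0,0,-15,0,55],
])

```text
clock: 18.12
eef_pos: [0.5131, 0.1667, 0.1701]
ee_rot: [-0.0, 1.0, -0.0, -0.001]
ft_force: [0.3, 0.3, 0.5]
opening: 0.0549
```

Emit:
send_rows([
  [3,-15,0,0,55],
  [4,-28,0,0,55],
  [4,-35,0,0,55],
  [4,-35,0,0,55],
  [4,-35,0,0,55],
  [4,-35,0,0,55],
  [3,-35,0,0,55],
  [3,-28,10,0,55],
  [1,-16,15,0,55],
  [0,-7,25,0,55],
  [0,-1,25,0,55],
  [0,0,10,0,55],
  [0,0,0,0,55],
])

```text
clock: 19.2
eef_pos: [0.4823, -0.1025, 0.0838]
ee_rot: [0.0, 1.0, 0.001, -0.002]
ft_force: [-0.3, -0.2, -0.3]
opening: 0.0549
```

Run:
```python
from h import *
s=read_state();print(s['clock'],s['eef_pos'],s['opening'],s['ft_force']);nuts();jar()
im,d=get_image('scene');w=cloud('scene',d)
m=(np.abs(w[...,0]-.484)<.016)&(np.abs(w[...,1]+.102)<.055)&(w[...,2]>.06)&(w[...,2]<.18);p=w[m]
q=np.sort(p[:,2])[:8];print(q.round(3));q=p[p[:,2]<q[0]+.02];print(q.min(0),q.max(0))
t,d=get_image('top')
a=cv2.resize(t[225:335,220:320],None,fx=4,fy=4);b=cv2.resize(im[180:300,190:330],(513,440));save('j1.png',np.hstack([a[:440],b])[:,:800])
w=cloud('top',d);h=cv2.cvtColor(t,cv2.COLOR_RGB2HSV);m=(np.hypot(w[...,0]-.514,w[...,1]-.166)<.026)&(h[...,0]>5)&(h[...,0]<25)&(h[...,1]>80)&(w[...,2]>.04);print('in jar brown',m.sum(),np.median(w[m],0) if m.any() else '')
```

```text
19.2 [ 0.48227753 -0.10246732  0.08380326] 0.05488922421268309 [-0.28746302 -0.24752614 -0.2739775 ]
scene 232 [350. 330.] [ 0.4853 -0.1037  0.0194] top 0.0355
scene 43 rim mid [0.5165 0.1754 0.1604] z 0.1604 size [0.052 0.03  0.005] bottom 0.0717
top 177 rim mid [0.5135 0.1663 0.1574] z 0.1575 size [0.053 0.053 0.014] bottom 0.0483
[0.109 0.11  0.111 0.111 0.111 0.112 0.112 0.112]
[ 0.4737664  -0.1461909   0.10927237] [ 0.49703971 -0.06286569  0.12924872]
in jar brown 115 [0.51349812 0.16731213 0.08243631]
```

View pics/j1.png

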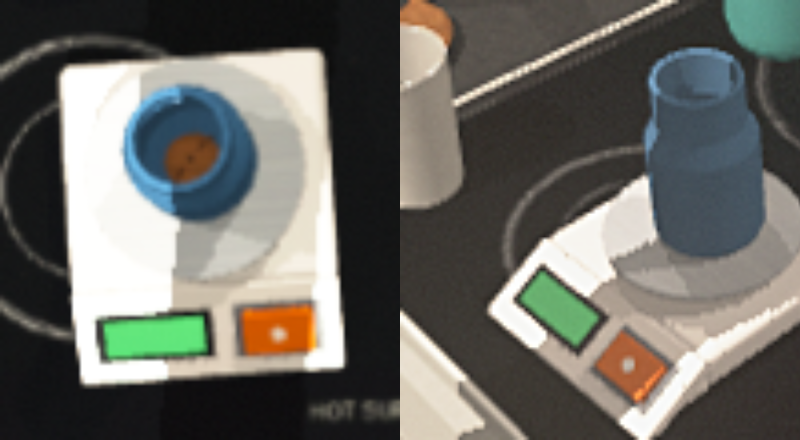

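Walnut B is in the jar at left crop (192,155), and the jar is upright and centred. The fingers are lined up on walnut A within 1 mm. Same pick again.

Emit:
send_rows([
  [0,1,15,0,55],
  [0,0,25,0,55],
  [0,0,25,0,55],
  [0,0,18,0,55],
  [0,0,9,0,55],
  [0,0,4,0,55],
  [0,0,0,0,45],
  [0,0,0,0,35],
  [0,0,0,0,25],
  [0,0,0,0,20],
  [0,0,0,0,20],
  [0,0,0,0,20],
])

```text
clock: 20.5
eef_pos: [0.4857, -0.1025, -0.0089]
ee_rot: [-0.0, 1.0, -0.0, 0.001]
ft_force: [-1.0, 1.1, 6.6]
opening: 0.0291
```

Emit:
send_rows([
  [0,0,-8,0,20],
  [0,0,-20,0,20],
  [0,0,-30,0,20],
  [0,0,-32,0,20],
  [0,0,-32,0,20],
  [0,0,-30,0,20],
  [0,0,-20,0,20],
  [0,0,-8,0,20],
  [0,0,0,0,20],
])

```text
clock: 21.25
eef_pos: [0.4861, -0.1027, 0.1722]
ee_rot: [-0.0, 1.0, -0.001, 0.002]
ft_force: [0.6, 0.3, -0.2]
opening: 0.0284
```

Run:
```python
from h import *
nuts();s=read_state();print(s['eef_pos'],s['opening'],s['ft_force'])
```

```text
scene 229 [353. 262.] [ 0.4834 -0.1052  0.2043] top 0.2179
[ 0.4839294  -0.10199584  0.16886829] 0.028837074474897896 [-0.26548739 -0.12505628 -0.5441792 ]
```

Held. The shift to the jar is about +29, +268 mm.

Emit:
send_rows([
  [-1,10,0,0,20],
  [-2,22,0,0,20],
  [-3,30,0,0,20],
  [-4,32,0,0,20],
  [-4,32,0,0,20],
  [-4,32,0,0,20],
  [-4,32,0,0,20],
  [-3,30,0,0,20],
  [-2,24,0,0,20],
  [-2,15,0,0,20],
  [0,7,0,0,20],
  [0,2,0,0,20],
  [0,0,0,0,20],
  [0,0,0,0,20],
])

```text
clock: 22.52
eef_pos: [0.5127, 0.1651, 0.1689]
ee_rot: [0.0, 1.0, -0.0, -0.001]
ft_force: [-0.4, 0.2, -0.4]
opening: 0.0286
```

Run:
```python
from h import *
s=read_state();print(s['eef_pos'],s['opening'])
im,d=get_image('scene');w=cloud('scene',d);h=cv2.cvtColor(im,cv2.COLOR_RGB2HSV)
near=(np.abs(w[...,0]-.515)<.05)&(np.abs(w[...,1]-.166)<.05)
b=near&(h[...,0]>6)&(h[...,0]<22)&(h[...,1]>90)&(w[...,2]>.165)&(w[...,2]<.25)
p=w[b];A=np.c_[2*p,np.ones(len(p))];print('nut',len(p),np.linalg.lstsq(A,(p**2).sum(1),rcond=None)[0][:3],p.min(0),p.max(0))
j=near&(h[...,0]>95)&(h[...,0]<125)&(h[...,1]>60)&(w[...,2]>.05)&(w[...,2]<.2)
p=w[j];q=p[(p[:,2]>.06)&(p[:,2]<.115)];A=np.c_[2*q[:,:2],np.ones(len(q))];print('body circ',np.linalg.lstsq(A,(q[:,:2]**2).sum(1),rcond=None)[0][:2])
```

```text
[0.51269887 0.16510052 0.16894959] 0.028560432222706413
nut 109 [0.51532811 0.16415051 0.19682868] [0.49805049 0.15054301 0.18408344] [0.51229408 0.17781147 0.21659506]
body circ [0.51778783 0.16459597]
```

Emit:
send_rows([
  [-2,0,8,0,20],
  [0,0,10,0,20],
  [0,0,5,0,20],
  [0,0,0,0,20],
  [0,0,0,0,34],
  [0,0,0,0,42],
  [0,0,0,0,50],
  [0,0,0,0,55],
  [0,0,0,0,55],
  [0,0,-10,0,55],
  [0,0,-20,0,55],
  [2,-15,0,0,55],
  [4,-28,0,0,55],
  [4,-30,0,0,55],
  [4,-30,0,0,55],
  [4,-30,0,0,55],
  [4,-25,0,0,55],
  [2,-15,0,0,55],
  [0,-5,0,0,55],
  [0,0,0,0,55],
])

```text
clock: 24.23
eef_pos: [0.4917, -0.013, 0.1774]
ee_rot: [0.001, 1.0, 0.0, 0.001]
ft_force: [0.5, 0.0, 0.5]
opening: 0.0549
```

Run:
```python
from h import *
s=read_state();print(s['clock'],s['eef_pos'],s['ft_force']);nuts();jar();key()
im,_=get_image('scene');t,d=get_image('top')
a=cv2.resize(t[225:335,220:320],None,fx=4,fy=4);b=cv2.resize(im[180:300,190:330],(513,440));save('j2.png',np.hstack([a,b])[:,:800])
w=cloud('top',d);h=cv2.cvtColor(t,cv2.COLOR_RGB2HSV);m=(np.hypot(w[...,0]-.514,w[...,1]-.166)<.026)&(h[...,0]>5)&(h[...,0]<25)&(h[...,1]>80)&(w[...,2]>.04);p=w[m];print('brown in jar',len(p),p.min(0),p.max(0))
```

```text
24.2333 [ 0.4917327  -0.01301096  0.17738596] [0.50039062 0.00344332 0.45285657]
scene few
top 170 rim mid [0.5135 0.1667 0.1574] z 0.1573 size [0.053 0.054 0.014] bottom 0.0473
key 197 0.0241
brown in jar 138 [0.49956178 0.14959065 0.04871249] [0.5298239  0.18166697 0.12351343]
```

View pics/j2.png

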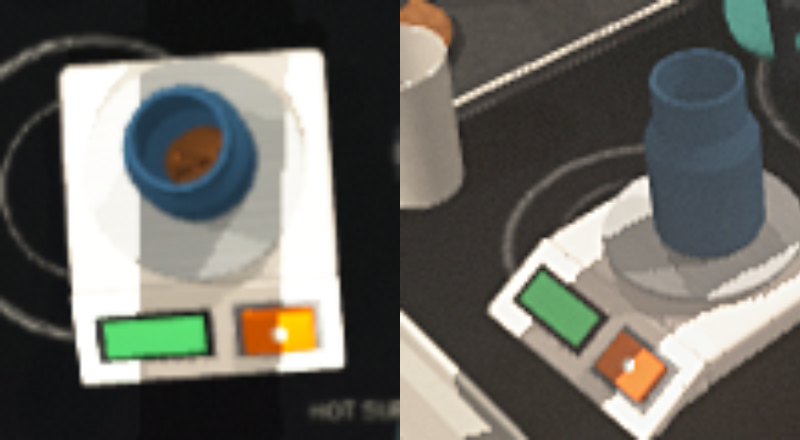

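Both walnuts are in the jar at left crop (195,155), with the highest shell at about z 0.12. The jar is upright and the key is out. I'm handing in.

```bash
python3 -c "
from rig import workorder;print(workorder.job_done())"
```

```text
the job is handed in; nothing more can be done
None
```

The job is done and handed in at about 24 s of the 72 s allowed; the system gave no verdict. I stood the empty jar on the platform, pressed the tare key to its stop at about 9.6 N and let it go. Then I dropped both brown walnuts in through the neck.

**Last checks:**
- **Jar:** upright, about 3 mm from the platform's axis in the top view, with its rim at about 0.157 m.
- **Key:** out again, with its face at the same height as before the press to within 1 mm.
- **Walnuts:** neither is left on the cooktop, and brown shell shows inside the jar. Its highest point is about 75 mm above the foot, so the upper centre is at roughly 58 mm, under the 76 mm limit.
- **Arm:** clear of everything, with near-zero force on the wrist.
- **Bystanders:** the arm stayed away from the tumbler, lemon and salt shaker. I did not re-measure them at the end.

**Disagreements:**
- **Height offset:** the fingertips stood about 42 mm higher than the reported tool position and `tips_ahead` imply. I set all heights by the depth camera, using tip height = reported z + 33 mm open or + 20 mm shut.
- **Cameras:** the two cameras differed by 2–4 mm in x and y. I averaged them, or compared positions within one view.
- **Gripper opening:** it read 56 mm on the 54 mm neck and 29 mm on the 32 mm walnuts, but nothing slipped.

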